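Slide the tray onto the rails of its own colour

TASK

Take the tray lying on the black loading mat by its grip and slide it onto the rack rails of the same colour as the grip, fully home until the catch has sprung up behind it (at its grip side), then let go. Feel your way in gently: the rails and end stop are not exactly where the rack is measured, and the tray must not be rammed or forced against the rack. Leave the other tray on its white mat and everything else where it is.

Things in the scene. Friction and masses are not known exactly. Their poses are not given: they have to be found in the camera images.
- tray_blue: small flat stainless tray with a blue grip, about 0.3 kg. Origin: centre of the underside; z up, x away from the grip (that end enters the rack first). Pan 162 long (x), 176 wide (y); bottom 4 thick, flat throughout, its outer margins ride on the rails; walls to 18 high. Held by the grip, the far end may sag a little.
- grip_blue (a point): centre of the blue grip block of that tray: 140 before the tray's origin (its x=-140, y=0) and 28 above the underside. Upright block 50 long (x), 16 thick (y), 30 high (13 to 43 above the underside). Take it from above across its 16 mm, fingers closing along the tray's y.
- tray_yellow: small flat stainless tray with a yellow grip, about 0.3 kg. Origin: centre of the underside; z up, x away from the grip (that end enters the rack first). Pan 162 long (x), 176 wide (y); bottom 4 thick, flat throughout, its outer margins ride on the rails; walls to 18 high. Held by the grip, the far end may sag a little.
- grip_yellow (a point): centre of the yellow grip block of that tray: 140 before the tray's origin (its x=-140, y=0) and 28 above the underside. Upright block 50 long (x), 16 thick (y), 30 high (13 to 43 above the underside). Take it from above across its 16 mm, fingers closing along the tray's y.
- rack: open steel rack fixed to the table, 258 wide (y), 158 deep (x), top 158 above its origin. Axes: x inward from the open front (-x side) to the back, y sideways, z up. Rack height varies by 30. Two rail pairs, blue below yellow, on one rigid insert clamped anywhere within 16 sideways (y) of the rack's middle: this is NOT in the measured poses; feel or see it.
- rails_blue (a point): at the rack's middle (x=y=0), level with the ledge tops of the blue rails (55 above the rack's origin), where a tray's underside rests. Does not show the insert's sideways offset. Ledges 30 wide; side guides 16 high, 181 apart for the 176 wide tray. Home: tray's origin within 14 of here in depth, 19 sideways.
- rails_yellow (a point): at the rack's middle (x=y=0), level with the ledge tops of the yellow rails (110 above the rack's origin), where a tray's underside rests. Does not show the insert's sideways offset. Ledges 30 wide; side guides 16 high, 181 apart for the 176 wide tray. Home: tray's origin within 14 of here in depth, 19 sideways.
- mouth (a point): middle of the rack's mouth, rack x=-111, blue ledge height. Both pairs: side guides flare out 20 a side here, narrowing to 181 apart at x=-85. Ledges begin at x=-105, with a ramp in front that slopes down 10 to x=-123. Rubber end stops and catches are clamped together anywhere within 12 in depth (x), not measured; stop face about x=83, rigid.
- catch_blue (a joint): sprung blue catch, m: 0 = up (6 mm above the ledges), 0.006 = pressed flush by a tray over it. Ramped leaf 24 wide, 50 to the +y side of the insert's middle, its step 166 before the end stop. A tray slides over it (2 N up, 1 to 4 N against the slide); it springs up behind the tray's grip-side edge, leaving 4 mm of play to the stop, once the tray is fully in.
- catch_yellow (a joint): sprung yellow catch, m: 0 = up (6 mm above the ledges), 0.006 = pressed flush by a tray over it. Ramped leaf 24 wide, 50 to the +y side of the insert's middle, its step 166 before the end stop. A tray slides over it (2 N up, 1 to 4 N against the slide); it springs up behind the tray's grip-side edge, leaving 4 mm of play to the stop, once the tray is fully in.
- load (a point): centre of the top of the black loading mat (260 along the robot's x, 220 along y, 3 thick, fixed); the tray to be put away lies on it, its middle within 50 of this point.
- wait (a point): centre of the top of the white waiting mat (same size); the other tray lies on it and stays.
- bowl: steel mixing bowl, 170 across, 75 high, origin under its centre; a bystander
- oil: amber bottle, 60 across, 190 high, origin under its centre; a bystander
- jar: jar with red lid, 70 across, 90 high; a bystander
- cup: white cup, 72 across, 85 high; a bystander
- spoon: steel spoon with a wooden handle lying on the table; a bystander

How it is judged:
On the way, in this order (a step that is already met when the one before it is completed fails the run):
1. the tray from the loading mat is lifted off it (((height (world z) of tray_blue above 0.02 m and horizontal distance between tray_yellow and wait below 0.09 m) or (height (world z) of tray_yellow above 0.02 m and horizontal distance between tray_blue and wait below 0.09 m))), for 0.1 s.
2. the tray is sliding in on the rails of its own colour, over their catch (((value of joint catch_blue above 0.0015 m and x of tray_blue in the frame of rack between -0.15 and -0.03 m and y of tray_blue in the frame of rack between -0.023 and 0.023 m and z of tray_blue in the frame of rack between 0.045 and 0.07 m) or (value of joint catch_yellow above 0.0015 m and x of tray_yellow in the frame of rack between -0.15 and -0.03 m and y of tray_yellow in the frame of rack between -0.023 and 0.023 m and z of tray_yellow in the frame of rack between 0.1 and 0.125 m))), for 0.1 s.
At the end, for the whole second after the job is handed in: The tray from the loading mat rests still, level and square (0.05 rad) on the rails of its own colour (height within 5 mm), within 20 mm of the rack's middle in depth and 23 mm sideways, the catch up again (under 2 mm) at its grip side; the other tray is on the waiting mat, moved under 30 mm (((x of tray_blue in the frame of rack between -0.02 and 0.02 m and y of tray_blue in the frame of rack between -0.023 and 0.023 m and z of tray_blue in the frame of rack between 0.05 and 0.06 m and angle between the x axis of tray_blue and the x axis of rack, either way round below 0.05 rad and angle between tray_blue's own z axis and vertical below 0.05 rad and value of joint catch_blue below 0.002 m and linear speed of tray_blue below 0.01 m/s and horizontal distance between tray_yellow and wait below 0.09 m and height (world z) of tray_yellow below 0.02 m and distance of tray_yellow from where it was at the start of the episode below 0.03 m) or (x of tray_yellow in the frame of rack between -0.02 and 0.02 m and y of tray_yellow in the frame of rack between -0.023 and 0.023 m and z of tray_yellow in the frame of rack between 0.105 and 0.115 m and angle between the x axis of tray_yellow and the x axis of rack, either way round below 0.05 rad and angle between tray_yellow's own z axis and vertical below 0.05 rad and value of joint catch_yellow below 0.002 m and linear speed of tray_yellow below 0.01 m/s and horizontal distance between tray_blue and wait below 0.09 m and height (world z) of tray_blue below 0.02 m and distance of tray_blue from where it was at the start of the episode below 0.03 m))); the robot touches nothing.
It fails at once if a tray is pressed against the rack with more than 30 N (contact force between any of tray_blue, tray_yellow and rack above 30 N).
It fails at once if a tray is tipped by more than 0.5 rad (angle between any of tray_blue, tray_yellow's own z axis and vertical above 0.5 rad).
It fails at once if a bystander is moved by more than 40 mm (distance of any of bowl, oil, jar, cup, spoon from where it was at the start of the episode above 0.04 m).
It also fails if it takes over 72 s, if anything falls off the work surface, if the arm or the gripper's body presses on something with over 40 N, if the wrist force passes 120 N, or if a joint passes its speed limit or range.

ROBOT

A 6-joint arm with a two-finger parallel gripper is mounted at the origin on the work surface. World frame = base frame: x ahead of the robot, y to its left, z up, the work surface at z = 0. Lengths are in m, angles in rad, forces in N, time in s.
With the tool pointing down it reaches from about 0.275 to 0.75 m from the base axis. Payload 10.2 kg.
Tool frame: the origin (TCP) lies midway between the tips of the shut fingers; the grasp point (between the pads) lies 19 mm behind it (env.hold_point_z is the distance from the TCP to the grasp point, in m); z points along the fingers, y is the line along which they close (so a half turn about z gives the same grasp; the last joint's range is limited). The gripper opens to 85 mm and grips with 20 to 120 N. Pads are 22 mm wide; open, the fingers measure 114 mm over their backs; the gripper's body (76 mm by 85 mm) begins 54 mm behind the grasp point. The pads swing forward as they close: fully open they stand 13 mm farther back than shut.
Start: joints at [1.109, 0.313, 1.498, -0, 1.331, -0.223], TCP at [0.124, 0.51, 0.231] pointing down, gripper open.
Joint ranges: [-2.94, 2.94], [-0.97, 2.17], [0.19, 2.56], [-1.23, 4.37], [0.02, 3.11], [-2.88, 2.88]. Speed limits (rad/s): [2.39, 2.39, 3.01, 3.14, 3.14, 3.14].

INTERFACE

Orientations are given as a unit quaternion [x, y, z, w].
In Python, from bench import env, kinematics, monitor, eyes, job gives the robot as it stands. The module is installed in compiled form; this text tells all that it offers. Calls block until the motion is done:
- env.reach(position, orientation): joint-space move of the TCP to a pose.
- env.movel(position, velocity=0.15, frame=None, guard=None): straight line of the TCP; frame=None keeps the orientation; velocity is the mean speed in m/s. With guard (N) it stops when the force on the tool has changed by that much, and returns True; else False.
- env.set_joints(angles): joint-space move.
- env.release() and env.close_gripper(effort=None): open the fingers fully, or close them until they stop; effort is the grip in N (None keeps the last).
- env.hold(seconds).
- kinematics.ik(position, orientation): joint angles nearest the present ones, or None.
- monitor.sense(): the state.
- eyes.grab_frame(name): name is "scene" or "top" or "wrist"; returns a dict with "frame" (480x640x3 uint8, red, green, blue), "mtx" (3x3 intrinsics, pixels), "k1" (the pictures are not rectified: a ray, as slopes to the right and down, at radius r is drawn at 1 + k1 r^2 times it, then the intrinsics apply), "view" (4x4, takes a point from world to camera coordinates). Camera axes: x right, y down, z forward; pixel columns grow to the right and rows downward; lengths in m; the calibration is good to about 2 mm. A picture is of the moment at which its call begins. There is no depth.
A pose or a line that the arm cannot do raises env.MotionError and nothing moves.
- job.hand_in(): hands the job in, once; it reports no verdict.
The state is a dict: "clock": time; "joints": joint angles; "qvel": joint speeds; "joint_efforts": joint torques, N m; "position": TCP position; "ee_rot": TCP orientation; "contact_force": force on the tool from outside, world axes, zero at the start; "ft_torque": the same for the moment, N m; "finger_gap": opening from 0.0 (shut) to 1.0 (fully open).
Only numpy, scipy, OpenCV 4.12 (cv2) and the standard library are available. Lean on these libraries where they do the work, as an engineer would, in place of code of your own. Each camera call takes 0.05 s, during which the arm holds its last target. There are 200 camera calls.

## Working session

There is one attempt and no reset: what is moved stays moved. The work goes in short steps, each a Python script; the robot and the scene stay as the last script left them, time stands still between calls to the robot, and variables do not carry over. Pictures are saved under pics/ and viewed, on a budget of 10 in all, crops included, one or two more only if the job needs it, and the job is handed in when it is done.

```bash
mkdir -p pics; cat > h.py <<'E'
import numpy as np, cv2
from bench import env, kinematics, monitor, eyes, job
def grab(n,save=None):
    f=eyes.grab_frame(n)
    if save: cv2.imwrite(f'pics/{save}.png',f['frame'][:,:,::-1])
    np.savez(f'pics/{save or n}.npz',**{k:np.array(v) for k,v in f.items()})
    return f
def ray(f,uv):
    K=np.array(f['mtx']);k=float(f['k1']);V=np.array(f['view'])
    d=np.array([(uv[0]-K[0,2])/K[0,0],(uv[1]-K[1,2])/K[1,1]]);s=d.copy()
    for _ in range(30): s=d/(1+k*(s@s))
    R=V[:3,:3];o=-R.T@V[:3,3];v=R.T@np.array([s[0],s[1],1]);return o,v/np.linalg.norm(v)
def onz(f,uv,z):
    o,v=ray(f,uv);return o+v*(z-o[2])/v[2]
def tri(obs):
    A=np.zeros((3,3));b=np.zeros(3)
    for f,uv in obs:
        o,v=ray(f,uv);P=np.eye(3)-np.outer(v,v);A+=P;b+=P@o
    return np.linalg.solve(A,b)
def proj(f,p):
    V=np.array(f['view']);K=np.array(f['mtx']);c=V[:3,:3]@p+V[:3,3];s=c[:2]/c[2];s=s*(1+float(f['k1'])*(s@s));return s*[K[0,0],K[1,1]]+[K[0,2],K[1,2]]
E
python3 - <<'E'
from h import *
for n in('scene','top'):
    f=grab(n,n+'0');V=f['view'];print(n,f['mtx'][0][0],f['k1'],-V[:3,:3].T@V[:3,3])
s=monitor.sense();print(s['clock'],s['position'],s['ee_rot'],s['contact_force'])
E
```

```text
scene 487.33371600439915 -0.02051556608994191 [ 1.01647484 -0.61795421  1.0463209 ]
top 436.2919591362926 -0.0984336730831475 [0.46870801 0.16784061 1.14767069]
0.1 [0.12408553 0.50991185 0.23080859] [ 1.19126941e-01  9.92878881e-01 -5.11699980e-04 -1.96356793e-04] [-0.72029316  0.34302536  0.35743219]
```

View pics/top0.png

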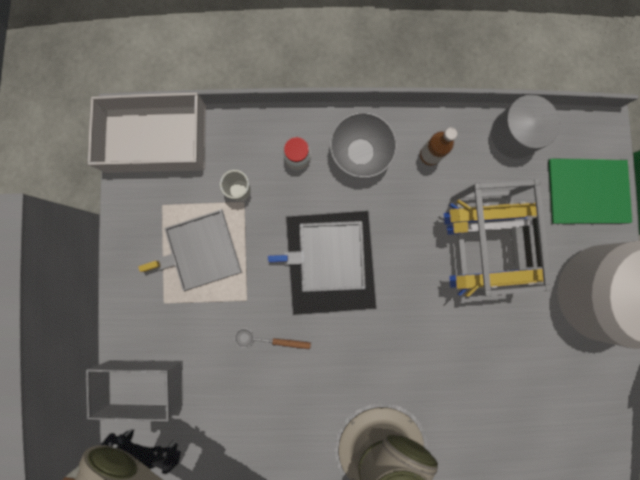

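View pics/scene0.png

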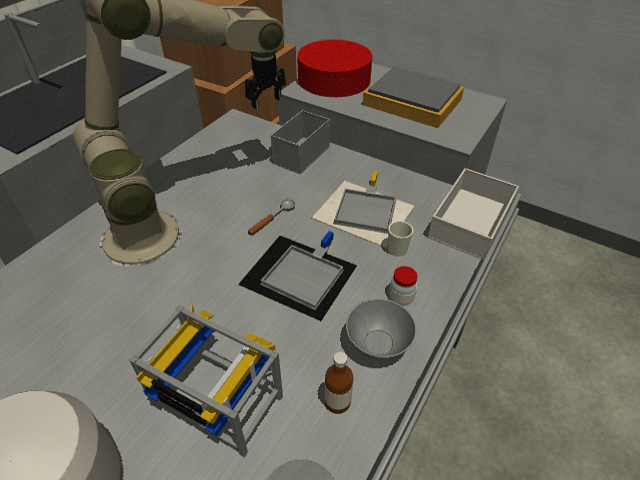

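Top view: the blue-grip tray is on the black mat (grip at about (278,259), pan corners (300,222) to (365,291)). The rack's open front faces left (+y), with its flares near (452,215) and (460,287). The yellow tray is on the white mat. Next I'll localise the grip and take closer rack views with the wrist camera.

```bash
cat >> h.py <<'E'
def mask(f,col):
    h=cv2.cvtColor(np.array(f['frame']),cv2.COLOR_RGB2HSV)
    return cv2.inRange(h,*{'blue':((105,130,40),(130,255,255)),'yellow':((18,130,60),(32,255,255))}[col])
def blobs(f,col,amin=15):
    n,l,s,c=cv2.connectedComponentsWithStats(mask(f,col));return [(tuple(c[i].round(1)),s[i].tolist()) for i in range(1,n) if s[i][4]>=amin]
from scipy.spatial.transform import Rotation as Ro
def down(yaw): # tool z down, tool y axis at world angle yaw
    y=np.array([np.cos(yaw),np.sin(yaw),0]);z=np.array([0,0,-1.]);return Ro.from_matrix(np.c_[np.cross(y,z),y,z]).as_quat()
def load(n): 
    return dict(np.load(f'pics/{n}.npz'))
E
python3 - <<'E'
from h import *
T,S=load('top0'),load('scene0')
for n,f in(('T',T),('S',S)): print(n,[(b[0],b[1]) for b in blobs(f,'blue')])
print(Ro.from_quat(monitor.sense()['ee_rot']).as_matrix().round(3))
b=tri([(T,blobs(T,'blue')[0][0]),(S,(326.5,240))]);print(b)
print([onz(T,p,.021).round(3) for p in((300,222),(363,221),(365,291),(303,292))])
print(onz(T,(455,252),.06),onz(T,(542,235),.16))
f1=np.array(T['frame'])[165:315,425:565];f2=np.array(S['frame'])[290:465,110:300]
a=cv2.resize(f1,None,fx=3.6,fy=3.6,interpolation=2)[:,:400*2];b=cv2.resize(f2,None,fx=3,fy=3,interpolation=2)
# wrist looks
for i,(x,y) in enumerate([(.43,.0),(.43,-.16)]):
    env.reach([x,y,.33],down(0 if 1 else 0))
    f=grab('wrist',f'w{i}');V=f['view'];print(monitor.sense()['clock'],f['mtx'][0][0],f['k1'],-V[:3,:3].T@V[:3,3],V[:3,:3].round(2).tolist())
im=np.hstack([cv2.resize(load(f'w{i}')['frame'],(400,300),interpolation=3) for i in(0,1)])
cv2.imwrite('pics/ww.png',im[:,:,::-1])
E
```

```text
T [((np.float64(446.6), np.float64(217.0)), [445, 213, 4, 10, 29]), ((np.float64(449.6), np.float64(228.9)), [448, 226, 4, 7, 17]), ((np.float64(277.7), np.float64(258.1)), [269, 256, 18, 5, 79]), ((np.float64(452.5), np.float64(279.2)), [451, 276, 4, 8, 24])]
S [((np.float64(326.7), np.float64(239.3)), [321, 231, 12, 17, 128]), ((np.float64(188.5), np.float64(351.6)), [164, 326, 51, 52, 708]), ((np.float64(260.2), np.float64(363.6)), [255, 355, 14, 21, 128]), ((np.float64(240.5), np.float64(391.2)), [230, 373, 22, 37, 253]), ((np.float64(163.1), np.float64(382.4)), [157, 379, 12, 8, 34]), ((np.float64(151.5), np.float64(392.7)), [143, 386, 17, 15, 139]), ((np.float64(217.0), np.float64(424.8)), [205, 414, 23, 22, 247])]
[[-0.972  0.237 -0.001]
 [ 0.237  0.972 -0.001]
 [ 0.    -0.001 -1.   ]]
[ 0.61708563 -0.04789356  0.35842573]
[array([0.597, 0.204, 0.021]), array([0.598, 0.04 , 0.021]), array([0.416, 0.039, 0.021]), array([0.416, 0.199, 0.021])]
[ 0.51216245 -0.1874688   0.06      ] [ 0.54494983 -0.3668609   0.16      ]
2.3083 377.91073476403886 -0.06990473045713862 [0.4294928  0.08444771 0.47305233] [[1.0, 0.0, -0.0], [0.0, -0.95, 0.32], [-0.0, -0.32, -0.95]]
3.0417 377.91073476403886 -0.06990473045713862 [ 0.42965899 -0.07568728  0.47310165] [[1.0, -0.0, -0.0], [-0.0, -0.95, 0.32], [-0.0, -0.32, -0.95]]
```

View pics/ww.png

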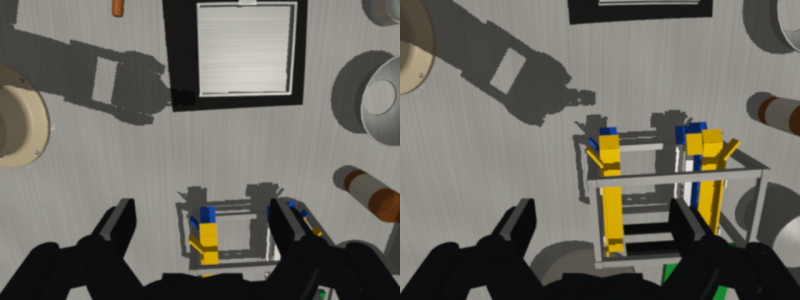

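```bash
python3 - <<'E'
from h import *
T,S=load('top0'),load('scene0')
print('grip',tri([(T,(277.7,258.1)),(S,(326.7,239.3))]))
for i,(x,y) in enumerate([(.46,-.05),(.58,-.05)]):
    env.reach([x,y,.36],down(0))
    f=grab('wrist',f'r{i}');print(monitor.sense()['clock'])
    im=np.array(f['frame'])
    print('y',[b for b in blobs(f,'yellow',60)]);print('b',[b for b in blobs(f,'blue',60)])
    cv2.imwrite(f'pics/rc{i}.png',cv2.resize(im[150:450],(800,375),interpolation=2)[:,:,::-1])
a=np.vstack([cv2.imread(f'pics/rc{i}.png') for i in(0,1)]);cv2.imwrite('pics/rr.png',a[:600] if 0 else cv2.resize(a,(640,600)))
E
```

```text
grip [0.50489071 0.26250593 0.03254246]
3.6333
y [((np.float64(440.8), np.float64(314.4)), [410, 296, 74, 38, 1605]), ((np.float64(303.1), np.float64(334.8)), [274, 304, 48, 63, 1951]), ((np.float64(436.0), np.float64(408.8)), [427, 373, 23, 73, 949]), ((np.float64(312.5), np.float64(410.7)), [297, 380, 31, 65, 1648])]
b [((np.float64(421.9), np.float64(290.2)), [401, 277, 45, 31, 906]), ((np.float64(307.8), np.float64(293.1)), [296, 283, 25, 21, 450]), ((np.float64(460.1), np.float64(294.2)), [454, 289, 12, 12, 68]), ((np.float64(285.5), np.float64(306.9)), [280, 299, 11, 18, 122]), ((np.float64(426.4), np.float64(345.7)), [423, 334, 8, 25, 166]), ((np.float64(424.5), np.float64(394.8)), [420, 375, 9, 40, 274])]
4.2333
y [((np.float64(336.9), np.float64(323.0)), [303, 295, 72, 63, 2689]), ((np.float64(200.4), np.float64(311.0)), [188, 302, 27, 24, 447]), ((np.float64(174.1), np.float64(327.5)), [166, 320, 19, 16, 158]), ((np.float64(346.5), np.float64(404.9)), [332, 372, 29, 70, 1724]), ((np.float64(219.4), np.float64(414.7)), [199, 377, 41, 75, 1862])]
b [((np.float64(339.4), np.float64(284.7)), [328, 275, 24, 20, 431]), ((np.float64(315.9), np.float64(290.9)), [307, 281, 19, 20, 352]), ((np.float64(221.4), np.float64(318.3)), [203, 282, 34, 81, 1292]), ((np.float64(361.4), np.float64(297.3)), [356, 288, 13, 21, 133]), ((np.float64(236.8), np.float64(398.2)), [227, 378, 21, 42, 524])]
```

View pics/rr.png

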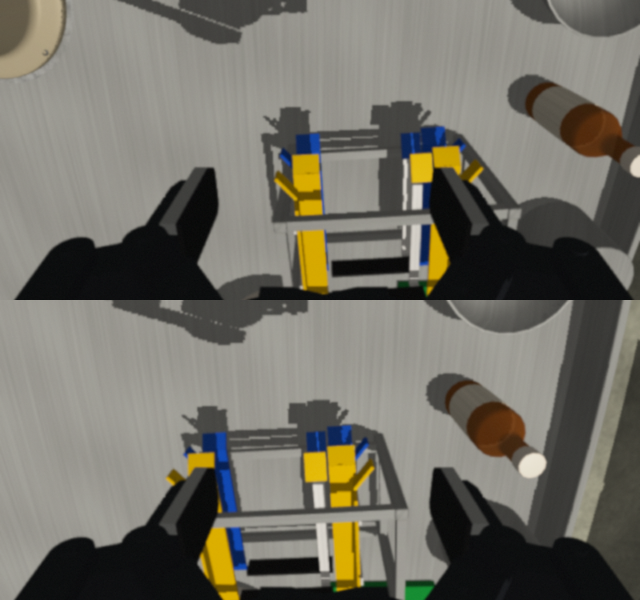

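Each ledge's front shows a lighter ramp block, with the catch (white bar) beside the right (+x) rail. I'll take better-centred stereo views so I can triangulate the ledge front corners.

```bash
python3 - <<'E'
from h import *
for i,(x,y) in enumerate([(.46,-.15),(.58,-.15)]):
    env.reach([x,y,.36],down(0)); f=grab('wrist',f'q{i}')
print(monitor.sense()['clock'])
c=[]
for i,x0 in((0,250),(1,140)):
    im=load(f'q{i}')['frame'][170:340,x0:x0+260]; c.append(cv2.resize(im,(780,510),interpolation=2)[:300*2,:])
# show only top part 2x
a=np.hstack([cv2.resize(k,(400,262)) for k in c])
cv2.imwrite('pics/q0c.png',c[0][:,:,::-1]);cv2.imwrite('pics/q1c.png',c[1][:,:,::-1])
E
```

```text
5.55
```

View pics/q0c.png

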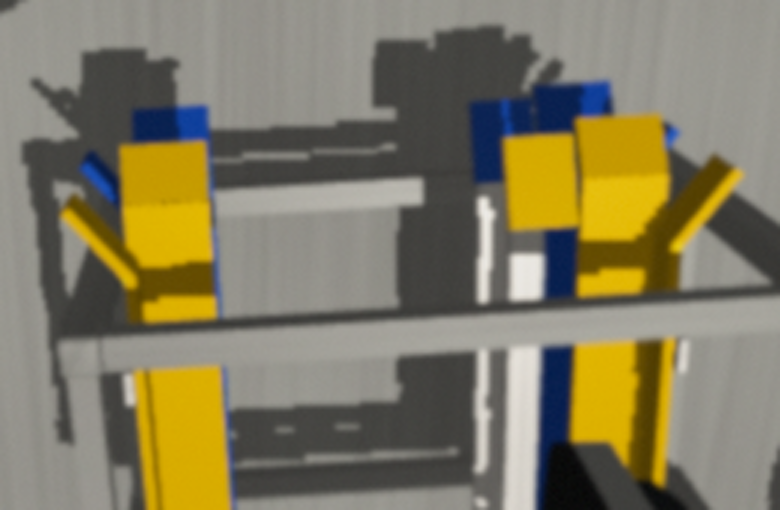

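View pics/q1c.png

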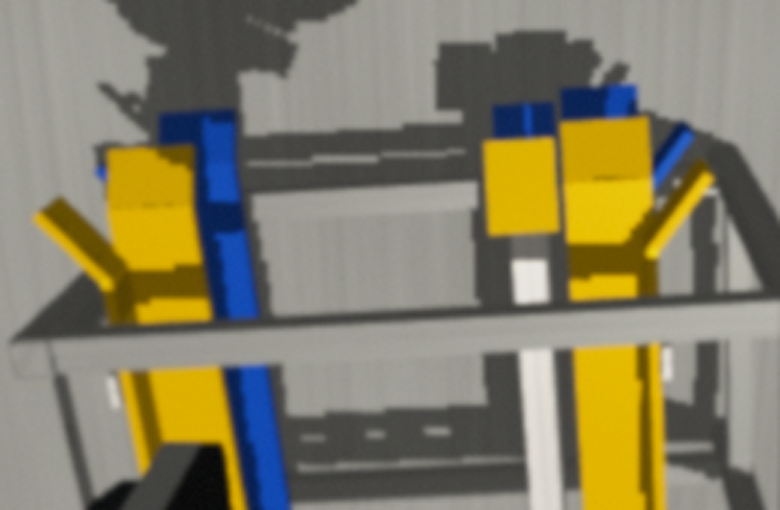

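```bash
python3 - <<'E'
from h import *
Q=[load('q0'),load('q1')]
def t(a,b):
    return tri([(Q[0],np.array(a)/3+[250-.33,170-.33]),(Q[1],np.array(b)/3+[140-.33,170-.33])])
P={}
for n,a,b in [('creLo',(123,207),(108,210)),('creLi',(211,202),(195,204)),('creRi',(580,181),(565,184)),('creRo',(668,175),(652,179)),
 ('ramLo',(119,146),(107,150)),('ramLi',(209,142),(194,146)),('ramRi',(577,120),(560,123)),('ramRo',(662,115),(648,117)),
 ('bLo',(133,110),(159,115)),('bLi',(208,106),(235,110)),('bRi',(534,86),(561,91)),('bRo',(610,82),(636,86)),
 ('flL',(68,198),(58,199)),('flR',(716,156),(707,162)),('barL',(60,344),(15,344))]:
    P[n]=t(a,b);print(n,P[n].round(4))
for L in('cre','ram','b'):
    l=(P[L+'Lo']+P[L+'Li'])/2;r=(P[L+'Ri']+P[L+'Ro'])/2;d=r-l;print(L,((l+r)/2).round(4),np.linalg.norm(d).round(4),'yaw deg',np.degrees(np.arctan2(d[1],d[0])).round(2))
# grip from present and others
T,S=load('top0'),load('scene0')
E
```

```text
creLo [ 0.4254 -0.1878  0.1321]
creLi [ 0.4557 -0.1864  0.1303]
creRi [ 0.5843 -0.1796  0.1283]
creRo [ 0.6139 -0.1766  0.1316]
ramLo [ 0.4237 -0.1687  0.1225]
ramLi [ 0.4551 -0.1672  0.123 ]
ramRi [ 0.5825 -0.159   0.1239]
ramRo [ 0.6127 -0.1572  0.1229]
bLo [ 0.4248 -0.1686  0.0698]
bLi [ 0.4541 -0.1678  0.0658]
bRi [ 0.5832 -0.1602  0.0646]
bRo [ 0.6124 -0.1576  0.068 ]
flL [ 0.4058 -0.1856  0.1275]
flR [ 0.6335 -0.1722  0.1242]
barL [ 0.4083 -0.2179  0.1782]
cre [ 0.5198 -0.1826  0.1306] 0.1588 yaw deg 3.26
ram [ 0.5185 -0.163   0.1231] 0.1585 yaw deg 3.58
b [ 0.5186 -0.1635  0.0671] 0.1586 yaw deg 3.36
```

Ledge height comes out consistent: yellow 0.131, so blue is about 0.076. Rack yaw is 3.4° and the insert line is clear. Now the tray from close by.

```bash
python3 - <<'E'
from h import *
for i,(x,y,z) in enumerate([(.47,.21,.25),(.54,.23,.22)]):
    env.reach([x,y,z],down(0)); f=grab('wrist',f'g{i}')
    m=mask(f,'blue');cs,_=cv2.findContours(m,0,2);cs=[c for c in cs if cv2.contourArea(c)>150]
    for c in cs: print(cv2.minAreaRect(c),cv2.contourArea(c))
print(monitor.sense()['clock'])
a=np.hstack([load(f'g{i}')['frame'] for i in(0,1)])[:,:,::-1]
cv2.imwrite('pics/gg.png',cv2.resize(np.hstack([a[0:400,100:640],a[0:400,640+0:640+540]]),(800,296),interpolation=3))
E
```

```text
((360.0, 149.5), (55.0, 18.0), 90.0) 956.0
((282.72686767578125, 176.35800170898438), (60.056331634521484, 20.791608810424805), 85.71085357666016) 1131.0
7.5167
```

View pics/gg.png

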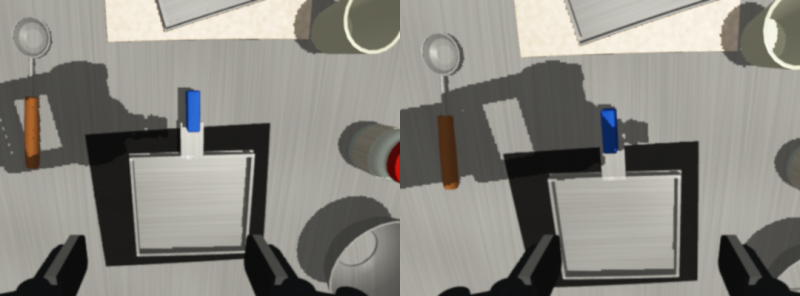

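```bash
python3 - <<'E'
from h import *
G=[load('g0'),load('g1')]
print('grip',tri([(G[0],(360,149.5)),(G[1],(282.7,176.4))]))
A=np.array([(129,155),(254,151),(251,251),(138,256)])*1.35+[100,0];B=np.array([(148,177),(281,171),(280,276),(162,280)])*1.35
P=[tri([(G[0],a),(G[1],b)]) for a,b in zip(A,B)];print(np.round(P,4))
P=[ (onz(G[0],a,.021)+onz(G[1],b,.021))/2 for a,b in zip(A,B)];print(np.round(P,4))
for e in((P[1]-P[0]),(P[2]-P[3])): print(np.degrees(np.arctan2(e[1],e[0])),np.linalg.norm(e))
for e in((P[0]-P[3]),(P[1]-P[2])): print(np.degrees(np.arctan2(e[1],e[0]))-90,np.linalg.norm(e))
for g in G:
    m=mask(g,'blue');# bright top face
    v=np.array(g['frame'])[:,:,2]*(m>0);print(v[m>0].min(),np.median(v[m>0]),v.max())
    ys,xs=np.nonzero(v>np.percentile(v[m>0],55) );
    # block centreline by rows at mid-height
    ys,xs=np.nonzero(m);r=np.unique(ys);c=np.array([xs[ys==k].mean() for k in r])
    a=[onz(g,(c[i],r[i]),.046) for i in(4,-18)];print('axis deg',np.degrees(np.arctan2(a[0][1]-a[1][1],a[0][0]-a[1][0]))-90)
E
```

```text
grip [0.50419781 0.26266012 0.03441382]
[[0.4203 0.2016 0.0199]
 [0.5935 0.2066 0.0135]
 [0.5954 0.0633 0.0419]
 [0.4287 0.052  0.0368]]
[[0.4205 0.2019 0.021 ]
 [0.5917 0.2086 0.021 ]
 [0.6009 0.0483 0.021 ]
 [0.4251 0.0403 0.021 ]]
2.2392048799702406 0.171273331134084
2.6081451639559092 0.17597750368092802
1.6084169226314913 0.16163544440947303
3.281908385874601 0.1605190788422863
75 207.0 214
axis deg 1.482997296705264
71 91.0 211
axis deg 1.7414799986859322
```

```bash
cat >> h.py <<'E'
YR=np.radians(3.4);XR=np.array([np.sin(YR),-np.cos(YR)]);YRv=np.array([np.cos(YR),np.sin(YR)])
P0=np.array([.5197,-.1826])  # insert middle at rack x=-.105
GZ=.033-.003                # grasp point above underside
def tcp(s,u,dy=0):          # tray origin at rack x=s, underside world z=u
    p=P0+(s-.14+.105)*XR+dy*YRv;return np.array([*p,u+GZ-env.hold_point_z])
def F():
    f=np.array(monitor.sense()['contact_force']);return np.array([f[:2]@XR,f[:2]@YRv,f[2]]).round(2)
E
python3 - <<'E'
from h import *
print(env.hold_point_z)
q=down(np.radians(2.3));g=[.5042,.2626]
env.reach([*g,.10],q)
print(F(),env.movel([*g,.033-env.hold_point_z],.08,guard=8),F())
env.close_gripper(100);s=monitor.sense();print(s['finger_gap'],s['position'],F())
print(env.movel([*g,.114],.06)); env.hold(.3);print(F(),monitor.sense()['ft_torque'])
env.reach(tcp(-.27,.085),down(YR)); env.hold(.2);print(monitor.sense()['clock'],monitor.sense()['position'],F())
f=grab('wrist','c0');grab('top','t1');grab('scene','s1');cv2.imwrite('pics/c0.png',f['frame'][:,:,::-1])
E
```

```text
0.0187
[-0.76  0.61 -0.2 ] False [-0.19  0.06 -0.18]
0.16969327443373597 [0.50421818 0.26261374 0.01450493] [-0.21 -0.78  2.49]
False
[-0.07  0.79 -3.53] [ 0.27387876  0.014175   -0.02508788]
12.9 [0.5016989  0.12267683 0.09642101] [-0.66 -0.68 -3.09]
```

View pics/c0.png

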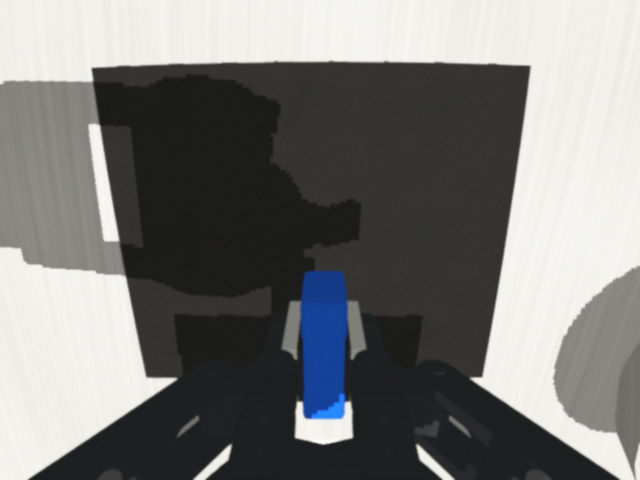

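The block sits square between the pads. Next, check the sag in the scene and top views.

```bash
python3 - <<'E'
from h import *
S,T=load('s1'),load('t1')
for f in(S,T): print([proj(f,np.array([*(P0+(s+.105)*XR+d*YRv),z])).round(0).tolist() for s,d,z in[(-.351,-.088,.103),(-.351,.088,.103),(-.189,.088,.103),(-.189,-.088,.103)]])
a=cv2.resize(S['frame'][230:410,140:390],(800,576),interpolation=2)
b=cv2.resize(T['frame'][180:320,270:470],(400,280),interpolation=2)
cv2.imwrite('pics/s1c.png',a[:,:,::-1]);cv2.imwrite('pics/t1c.png',cv2.resize(b,(800,560),interpolation=2)[:,:,::-1])
E
```

```text
[[259.0, 254.0], [317.0, 278.0], [284.0, 325.0], [222.0, 297.0]]
[[361.0, 292.0], [355.0, 219.0], [422.0, 215.0], [428.0, 287.0]]
```

View pics/s1c.png

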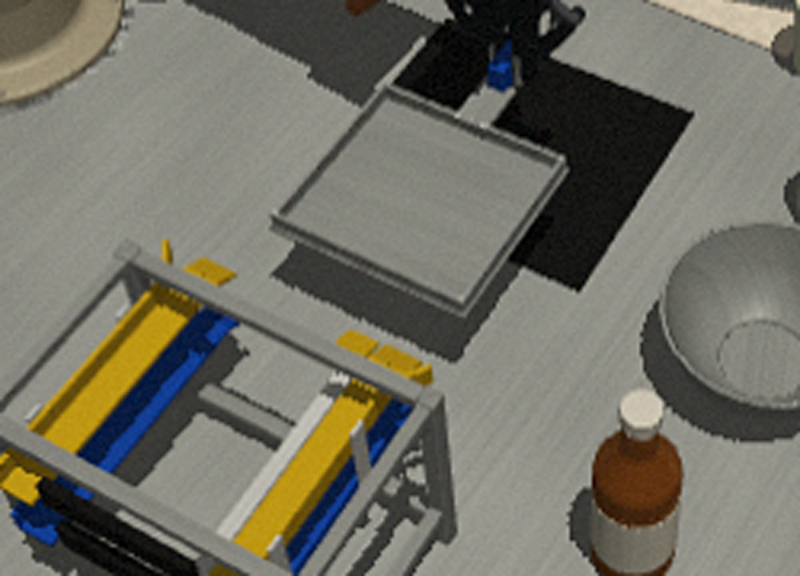

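View pics/t1c.png

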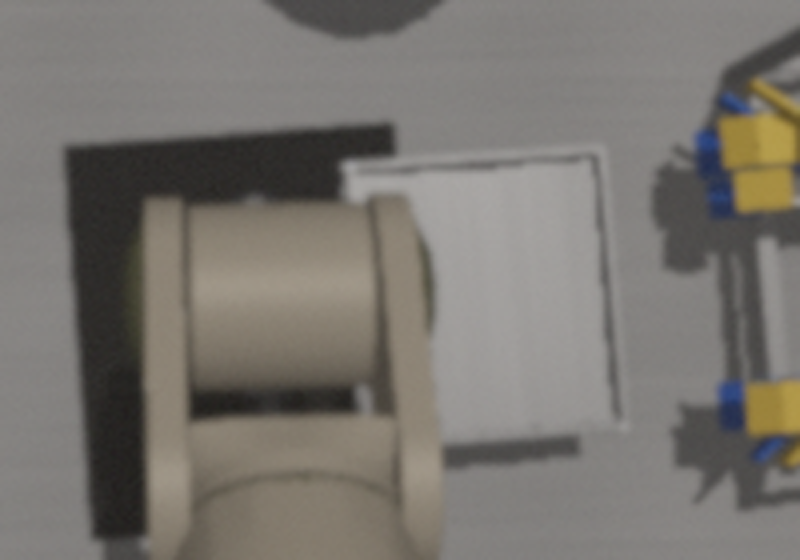

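The far corners lie within about 1–3 px of prediction, so sag is only about 1–2 mm and lateral alignment is good. Entering under guard.

```bash
python3 - <<'E'
from h import *
S,T=load('s1'),load('t1')
for a,b in(((285,326.2),(421,217.5)),((225.3,297.2),(427,287))): print('corner',tri([(S,a),(T,b)]).round(4))
def st(k): p=monitor.sense();print(k,p['clock'],'s',round(float((np.array(p['position'][:2])-P0)@XR)-.105+.14,4),'u',round(p['position'][2]-GZ+env.hold_point_z,4),F())
st('start')
print(env.movel(tcp(-.20,.081),.06,guard=6));env.hold(.1);st('a')
hit=env.movel(tcp(-.16,.081),.03,guard=5);env.hold(.1);st(hit)
if not hit:
    hit=env.movel(tcp(-.12,.081),.03,guard=5);env.hold(.1);st(hit)
    if not hit:
        hit=env.movel(tcp(-.12,.070),.008,guard=2.5);env.hold(.1);st(('down',hit))
E
```

```text
corner [ 0.5995 -0.092   0.0946]
corner [ 0.4294 -0.101   0.1   ]
start 13.05 s -0.2706 u 0.085 [-0.02  0.53 -3.43]
False
a 14.4667 s -0.2003 u 0.081 [-0.35  0.47 -3.09]
False 16.05 s -0.16 u 0.081 [-0.66  0.32 -0.59]
False 17.6333 s -0.12 u 0.081 [-0.1  -0.46 -2.07]
('down', True) 18.425 s -0.1201 u 0.0766 [-0.04  1.07  2.89]
```

```bash
python3 - <<'E'
from h import *
def st(k): p=monitor.sense();print(k,round(p['clock'],2),'s',round(float((np.array(p['position'][:2])-P0)@XR)-.105+.14,4),'u',round(p['position'][2]-GZ+env.hold_point_z,4),F())
u=.0768
env.movel(tcp(-.12,u),.01);env.hold(.15);st('lift')
for s in(-.09,-.06,-.035,-.02):
    h=env.movel(tcp(s,u),.025,guard=7);env.hold(.05);st(h)
    if h: break
else:
    h=False
    for s in np.arange(-.014,.021,.004):
        h=env.movel(tcp(s,u),.01,guard=6);st(h)
        if h: break
    env.hold(.1);st('end')
E
```

```text
lift 18.82 s -0.1201 u 0.0768 [-2.4  -0.35  1.83]
False 20.23 s -0.0899 u 0.0768 [-2.68 -0.16  3.28]
False 21.62 s -0.0602 u 0.077 [-6.14  0.27  6.22]
False 22.82 s -0.0354 u 0.0773 [-6.9   0.02  7.41]
False 23.62 s -0.0204 u 0.0774 [-6.46 -0.07  8.67]
False 24.38 s -0.0147 u 0.0774 [-7.63 -0.19  9.35]
False 24.93 s -0.0106 u 0.0774 [-8.14 -0.2   9.15]
False 25.48 s -0.0066 u 0.0774 [-7.62 -0.14  9.97]
True 25.76 s -0.0057 u 0.0775 [-1.21 -0.04  4.49]
end 25.86 s -0.0057 u 0.0775 [-0.45 -1.02  4.71]
```

The drag dropped abruptly from 8 N to 1 N, which suggests the catch sprang up. I'll check by feeling forward for the stop and back for the catch.

```bash
python3 - <<'E'
from h import *
def st(k): p=monitor.sense();print(k,round(p['clock'],2),'s',round(float((np.array(p['position'][:2])-P0)@XR)-.105+.14,4),'u',round(p['position'][2]-GZ+env.hold_point_z,4),F())
u=.0780
h=env.movel(tcp(-.0057,u),.005);env.hold(.2);st('relax')
h=env.movel(tcp(.003,u),.006,guard=5);st(('fwd',h));env.hold(.1);st('')
s1=float((np.array(monitor.sense()['position'][:2])-P0)@XR)-.105+.14
h=env.movel(tcp(s1-.008,u),.006,guard=5);st(('back',h));env.hold(.1);st('')
E
```

```text
relax 26.36 s -0.0056 u 0.0778 [ 0.56  0.87 -1.17]
('fwd', True) 26.79 s -0.0056 u 0.0776 [-0.72 -0.08  4.16]
 26.89 s -0.0056 u 0.0776 [-0.36 -0.01  2.01]
('back', True) 27.63 s -0.0094 u 0.0776 [-1.86 -0.93  3.4 ]
 27.73 s -0.0093 u 0.0776 [-2.33  0.01  2.15]
```

```bash
python3 - <<'E'
from h import *
def S(): return float((np.array(monitor.sense()['position'][:2])-P0)@XR)-.105+.14
u=.0783
s0=S()
def feel(s,d,lim):
    base=None
    for k in range(14):
        s+=d; env.movel(tcp(s,u),.006,guard=12);env.hold(.08);f=F();print(round(s,4),round(S(),4),f)
        if abs(f[0])>lim: break
    return s
s=feel(s0,.001,8) ; s=feel(s,-.001,7)
print(monitor.sense()['clock'])
E
```

```text
-0.0083 -0.0085 [-2.24 -0.81 -1.13]
-0.0073 -0.0072 [-0.32 -0.05 -2.06]
-0.0063 -0.0062 [ 0.52 -0.04 -2.05]
-0.0053 -0.0055 [-3.73 -0.13 -0.9 ]
-0.0043 -0.0055 [-9.23 -1.7   0.08]
-0.0053 -0.0055 [-5.32 -0.94 -1.4 ]
-0.0063 -0.0059 [-0.1   0.61 -1.32]
-0.0073 -0.0072 [ 0.27 -0.01 -3.18]
-0.0083 -0.0084 [-0.5  -0.02 -1.83]
-0.0093 -0.0092 [ 2.32  0.89 -2.88]
-0.0103 -0.0096 [ 5.67  1.1  -3.98]
-0.0113 -0.0098 [ 9.41  1.52 -6.1 ]
32.4667
```

Confirmed: stop at -5.5 mm, catch at -9.6 mm, so 4 mm of play. Centring, setting down, releasing and backing off.

```bash
python3 - <<'E'
from h import *
env.movel(tcp(-.0075,.0783),.01);env.movel(tcp(-.0075,.0778),.01);env.hold(.2);print(F())
env.release();env.hold(.2);print(F(),monitor.sense()['finger_gap'])
p=np.array(monitor.sense()['position'])
print(env.movel(p+[0,0,.10],.08,guard=8),F())
q=np.array(monitor.sense()['position']);env.movel([.50,.10,.33],.15)
env.hold(.3);print(monitor.sense()['clock'],F())
S,T=grab('scene','s2'),grab('top','t2')
a=cv2.resize(S['frame'][280:450,110:310],(500,425),interpolation=2);b=cv2.resize(T['frame'][170:310,420:560],(300,300),interpolation=2)
c=np.zeros((425,800,3),np.uint8);c[:,:500]=a;c[:300,500:]=b;cv2.imwrite('pics/f.png',c[:,:,::-1])
z=cv2.absdiff(load('t1')['frame'],T['frame'])[200:310,130:250];print('yellow tray diff',z.max())
E
```

```text
[-1.05 -0.92 -1.65]
[ 0.2  -0.15 -0.08] 1.0043030903237906
False [-0.28 -0.25  0.2 ]
38.0333 [-0.23 -0.75  0.6 ]
yellow tray diff 14
```

View pics/f.png

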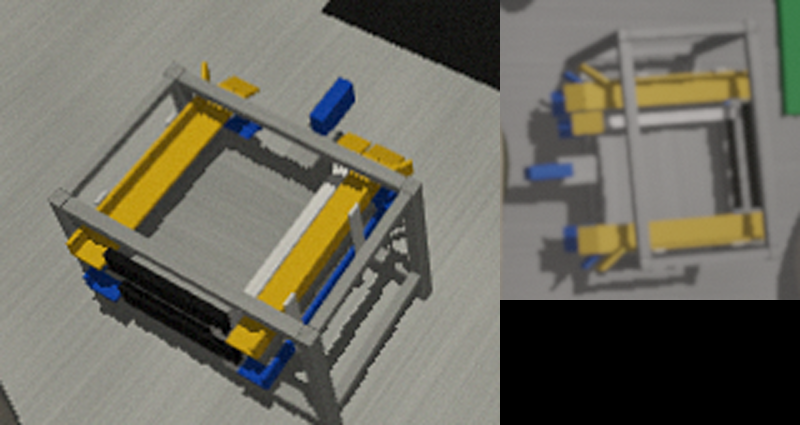

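The tray lies square on the blue rails with its grip just outside the front, and the arm is clear.

```bash
python3 -c "
from h import *
job.hand_in();print(monitor.sense()['clock'])"
```

```text
the job is handed in; nothing more can be done
the job is handed in; nothing more can be done
```

The blue-grip tray is on the blue rails, fully home with the catch up behind it. I released it, backed the arm clear and handed the job in at about 38 s of robot time.

- **Catch:** Sliding in, the drag dropped from about 8 N to 1 N when the catch sprang up. Feeling back and forth then found the end stop at -5.5 mm and the catch at about -9.6 mm, which is the expected 4 mm of play. I left the tray between the two.
- **Forces:** The highest reading was about 12–13 N in total, sampled between moves rather than continuously. The limit is 30 N.
- **Final pictures:** The tray sits square on the blue level and the arm is clear of it. The yellow-grip tray shows no change beyond image noise. I didn't check the bystanders separately; no move went near them.
- **Checks that disagreed:**
  - The first guarded forward and backward probe stopped early on vertical force, so I repeated it in 1 mm steps.
  - The ledges measured about 159 mm between centres, while the text suggests about 151 mm. The tray still went in with about 1 N or less of side force.

I viewed 11 pictures, one over the budget.

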